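# Reset the tripped glass grinder

### The arm

A 6-joint arm with a two-finger parallel gripper is mounted at the origin on the work surface. World frame = base frame: x ahead of the robot, y to its left, z up, the work surface at z = 0. Lengths are in m, angles in degrees, forces in N, time in s.
With the tool pointing down it reaches from about 0.4 to 0.825 m from the base axis. Payload 7 kg.
Tool frame: the origin (TCP) lies on the centre line of the jaws, within the pads' length; the fingertips stand 11 mm ahead of it and the grasp point (between the pads) lies 8 mm behind it; z points along the fingers, y is the line along which they close (so a half turn about z gives the same grasp; the last joint's range is limited). The gripper opens to 88 mm and grips with 3 to 60 N. Pads are 19 mm wide; open, the fingers measure 130 mm over their backs; the gripper's body (78 mm by 193 mm) begins 47 mm behind the grasp point.
Start: joints at [-56.316, 20.546, 0.682, 0, -70.136, -16.507], TCP at [0.199, -0.645, 0.238] pointing down, gripper open.
Joint ranges: [-176.03, 176.03], [-82.01, 121.73], [-58.28, 71.71], [-173.87, 95.51], [-174.79, -0.11], [-173.66, 173.66]. Speed limits (degrees/s): [136.94, 136.94, 172.46, 180, 180, 180].

### API

Orientations are given as [roll, pitch, yaw] about the fixed x, y, z axes, in that order (R = Rz(yaw) Ry(pitch) Rx(roll)).
In Python, from plant import r, capture, camera_model, job gives the robot as it stands.
- The arm moves only by the tool drive_tool, never from a script. Its argument "increments" is a list that holds one entry, the list of rows, each a list of 5 numbers: the gripper's target within -1 to 1 (fully open at 1, half-way at 0, shut at -1), then the shift along the tool's x, y, z scaled (see below), then the turn about the tool's z scaled (see below). In form: [[[gripper, tx, ty, tz, roll], ...]]. A call has 1 to 5 rows; each row is the pose to reach, as a shift and turn from the pose commanded when the call began, along the tool's axes at that moment, turning the shorter way round; what a row does not reach only later rows make up. The controller multiplies each number of a shift by 120 mm and each number of a turn by 360 degrees. A row lasts 1/8 s, in which the tool goes at most 62.5 mm and 10.7 degrees, less where a joint would pass 70% of its speed; a pose out of reach is approached as far as the arm can. A call with a number of a shift or a turn outside -1 to 1 is refused whole. A call with a gripper value outside its range is refused whole. The fingers move at their own pace and stop on an object; "squeeze" is the grip in N (left out, the last holds). Time passes only in rows, so rows that repeat a pose let the fingers close. It gives the time, the measured TCP pose, the force, the opening and the grip force at its end, in the units of the state.
- r.get_state(): the state, without advancing time (a new reading comes with each control period).
- capture(name): name is "side" or "top" or "wrist"; returns the picture (480x640x3 uint8, red, green, blue); there is no depth.
- camera_model(name): a dict with "camera_matrix" (3x3 intrinsics, pixels), "rvec" (rotation vector, rad) and "tvec" (3), from world to camera coordinates, as OpenCV has them. Camera axes: x right, y down, z forward; pixel columns grow to the right and rows downward; lengths in m; the calibration is good to about 2 mm. A picture is of the moment at which its call begins: read the wrist's pose just before it. camera_model takes no time and is no camera call; for the wrist camera it gives the pose at the moment of the call.
- job.close_job(): hands the job in; it is judged then, once.
The state is a dict: "time_s": time; "joints": joint angles; "qd": joint speeds; "joint_torque": joint torques, N m; "tcp_pos": TCP position; "eef_rot": TCP orientation; "contact_force": force on the tool from outside, world axes, zero at the start; "moment": the same for the moment, N m; "gripper_width": finger opening in m; "gripper_force": force on a finger pad.
Only numpy, scipy, OpenCV 4.12 (cv2) and the standard library are available. Lean on these libraries where they do the work, as an engineer would, in place of code of your own. Each camera call takes 0.05 s, during which the arm holds its last target. There are 200 camera calls.

### The job

The stained-glass grinder has stalled and its overload has tripped. First tip the rocker switch on the ledge over to off (near half pushed down flat), so that the motor cannot start up by itself, then reach shut fingertips down into the round well beside it and push the popped-up reset button fully home, so that it stays down. Leave the switch off, grasp or lift nothing, and leave the speed knob, the piece of glass and the other things about as they are.

Things in the scene. Friction and masses are not known exactly. Their poses are not given: they have to be found in the camera images.
- grinder: Grey bench-top glass grinder, 300 mm deep (x) by 270 mm wide (y), fixed; origin at the centre of its underside, z up, front (-x) towards the robot. Its rear 214 mm carries a white grid 120 mm high in a rim 126 mm high, with a grinding bit (145 mm high) in the middle and a clear eye shield 190 to 220 mm high, 165 to 235 mm behind the row of controls. In front is the control ledge.
- ledge: Control ledge of the grinder: flat grey plate 92 mm (x) by 262 mm (y), origin at the centre of its top face, 96 mm above the bench; z is its normal, as it slopes 10 degrees down towards the robot; y is the grinder's y. In one row along its middle (x = 0): rocker switch at y = +82 mm, well with the reset button at y = 0, speed knob at y = -82 mm.
- well_rim (a point): Centre of the mouth of the round well in the middle of the ledge, at the top of its black rim, 3 mm proud of the ledge and 58 mm in outer diameter. z is the axis of the well, pointing out (the ledge's normal). The well is 48 mm in diameter and its floor lies 31 mm below the rim; a pair of shut fingertips fits in.
- reset_top (a point): Centre of the top face of the off-white round reset button (22 mm diameter) on the axis of the well; z points out of the well. Popped up (tripped) it is about 21 mm below the rim and 10 mm above the well's floor; fully home it is 27 mm below the rim and 4 mm above the floor.
- reset (a joint): How far the reset button is pushed in, in m: 0 to 0.001 popped up (tripped), 0.006 fully home against its stop. Moves along the axis of the well with 2.5 N of friction and no spring: it stays where it is left.
- rocker_near (a point): Middle of the upper face of the near half (towards the robot) of the black rocker switch, about 15 mm from its pivot; moves with it. The rocker is V-shaped, 48 mm long (ledge x), 26 mm wide (y), pivoting at its middle about y. On: far half flat, 9 mm above the ledge, near half sloping up, its end 17 mm above the ledge. Off: the near half flat, 9 mm above the ledge, far half up.
- rocker (a joint): Rocker angle in rad: 0 on (far half down), 0.40 off (near half fully down, against its stop). Stays where it is left; about 0.03 N m moves it.
- knob_mark (a point): End of the white pointer line on top of the black speed knob (34 mm diameter, 20 mm high, standing on the ledge), 12 mm from the knob's axis and 21 mm above the ledge; the knob turns easily and is to be left as it is set.
- glass_piece_mid (a point): Centre of a loose amber piece of cut glass, 76 x 55 x 4 mm, lying on the grid; to be left alone.
- flux_jar_mid (a point): Centre of a closed jar, 54 mm diameter, 75 mm high, standing on the bench beside the grinder's front; to be left alone.
- nail_tin_mid (a point): Centre of an open steel tin of horseshoe nails, 60 mm diameter, 60 mm high, standing on the bench beside the grinder's front; to be left alone.
- fid_mid (a point): Centre of a wooden fid, 165 x 26 x 12 mm, lying on the bench in front of the grinder; to be left alone.

How it is judged:
By the outcome, as a careful person would: the job done as asked, in the order asked, and still so for the second after the job is handed in, with the robot touching nothing.
It also fails if it takes over 45 s, if anything falls off the work surface, if the arm or the gripper's body presses on something with over 40 N, if the wrist force passes 120 N, or if a joint passes its speed limit or range.

## Working session

There is one attempt and no reset: what is moved stays moved. The work goes in short steps, Python scripts to look and compute and a tool call to move; the robot and the scene stay as the last step left them, time stands still between calls to the robot, and variables do not carry over. Pictures are saved under pics/ and viewed, at most 10 in all, crops included, and the job is handed in when it is done.

Besides the shell and the picture viewer there is one more tool, called after "Call:" as name(argument=value, ...) on one line, values as JSON. drive_tool: Moves the arm, as the interface text tells. Its arguments: {"type":"object","properties":{"increments":{"type":"array"},"squeeze":{"type":"number"}},"required":["increments"]}

```bash
ls; mkdir -p pics
python3 - <<'E'
from plant import r,capture,camera_model
import cv2,numpy as np
for n in("top","side"):
    im=capture(n); cv2.imwrite(f"pics/{n}0.png",im[...,::-1])
    m=camera_model(n); R=cv2.Rodrigues(np.array(m["rvec"],float))[0]
    print(n,np.round(m["camera_matrix"],1).tolist(),np.round(-R.T@np.array(m["tvec"]).ravel(),3),np.round(R[2],2))
s=r.get_state();print(s["time_s"],s["tcp_pos"],s["eef_rot"],s["contact_force"])
E
```

```text
pics
top [[476.4, 0.0, 324.8], [0.0, 476.4, 237.2], [0.0, 0.0, 1.0]] [0.528 0.04  0.974] [ 0.09  0.02 -1.  ]
side [[484.2, 0.0, 318.5], [0.0, 484.2, 237.4], [0.0, 0.0, 1.0]] [0.197 0.501 0.484] [ 0.57 -0.63 -0.53]
0.1 [ 0.19919418 -0.64452739  0.23673118] [ 1.79917540e+02 -9.87312735e-03 -1.62827996e+02] [-0.47589766 -0.51188896  1.42905472]
```

View pics/top0.png

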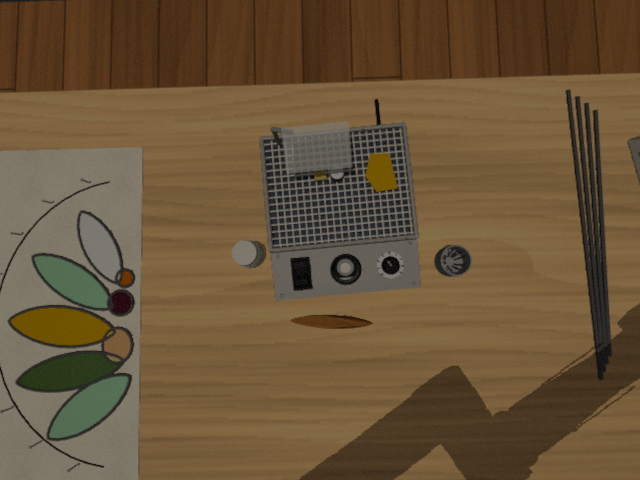

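View pics/side0.png

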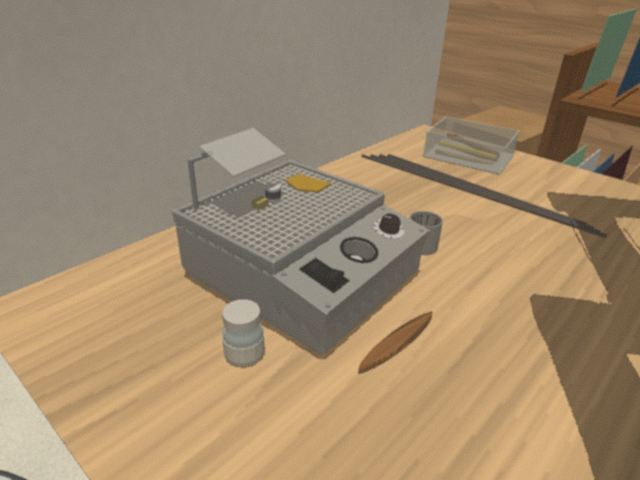

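The top view shows the rocker at (301,273), the well rim at (346,269), the knob at (390,265), the jar on the left, the tin on the right and the fid in front. In the side view the rocker is at (325,275), the well at (359,250) and the knob at (390,225). I'll measure these next.

```bash
cat > h.py <<'E'
from plant import r,capture,camera_model
import cv2,numpy as np
from scipy.spatial.transform import Rotation as Ro
def ray(m,uv):
    R=cv2.Rodrigues(np.array(m["rvec"],float))[0]; t=np.array(m["tvec"],float).ravel()
    d=R.T@np.linalg.inv(np.array(m["camera_matrix"]))@[uv[0],uv[1],1.]
    return -R.T@t,d/np.linalg.norm(d)
def onz(m,uv,z):
    c,d=ray(m,uv); return c+d*(z-c[2])/d[2]
def tri(ms,uvs):
    A=np.zeros((3,3));b=np.zeros(3);L=[]
    for m,u in zip(ms,uvs):
        c,d=ray(m,u);P=np.eye(3)-np.outer(d,d);A+=P;b+=P@c;L.append((c,P))
    x=np.linalg.solve(A,b);return x,[round(1e3*np.linalg.norm(P@(x-c)),1) for c,P in L]
def blobs(im,box,thr,amin=60):
    u0,v0,u1,v1=box; g=im[v0:v1,u0:u1].max(2); m=(g<thr).astype(np.uint8)
    cs,_=cv2.findContours(m,cv2.RETR_EXTERNAL,cv2.CHAIN_APPROX_NONE)
    out=[]
    for c in cs:
        if cv2.contourArea(c)>amin:
            e=cv2.fitEllipse(c); out.append((np.round(np.add(e[0],(u0,v0)),1),np.round(e[1],1),round(e[2]),cv2.contourArea(c),np.round(np.add(cv2.minAreaRect(c)[0],(u0,v0)),1)))
    return out
E
python3 - <<'E'
from h import *
mt,ms=camera_model("top"),camera_model("side")
t=cv2.imread("pics/top0.png");s=cv2.imread("pics/side0.png")
for b in blobs(t,(280,245,410,292),60): print("top",*b)
for b in blobs(s,(290,205,410,300),60): print("side",*b)
for n,a,b in(("rocker",(301,273),(325,275)),("well",(346,269),(359,250)),("knob",(390.5,265),(390,226))):
    print(n,tri((mt,ms),(a,b)),onz(mt,a,.1))
for n,a in(("corners FL FR",[(276,298),(421,288)]),):
    print([onz(mt,x,.09).round(4) for x in a])
print("fid",[onz(mt,x,.01).round(3) for x in((291,321),(372,322))],"jar",onz(mt,(247,254),.07),"tin",onz(mt,(453,261),.06))
E
```

```text
top [301.1 273.3] [20.6 38.8] 174 564.0 [301.2 273.2]
top [390.3 264.9] [16.4 17.2] 114 219.5 [390.3 264.9]
top [345.5 269. ] [29.9 30.3] 1 711.0 [345. 269.]
side [324.6 275. ] [18.9 43.8] 119 497.5 [324.4 273.4]
rocker (array([0.54479264, 0.10257386, 0.09703083]), [np.float64(0.3), np.float64(0.3)]) [0.54494261 0.10252577 0.1       ]
well (array([0.55104249, 0.02028668, 0.09618271]), [np.float64(0.7), np.float64(0.7)]) [0.55034928 0.01993631 0.1       ]
knob (array([ 0.55578468, -0.06132968,  0.10128551]), [np.float64(0.1), np.float64(0.1)]) [ 0.55576272 -0.06152046  0.1       ]
[array([0.5001, 0.1503, 0.09  ]), array([ 0.5126, -0.1171,  0.09  ])]
fid [array([0.451, 0.131, 0.01 ]), array([ 0.446, -0.031,  0.01 ])] jar [0.58402771 0.20716137 0.07      ] tin [ 0.56186468 -0.18525922  0.06      ]
```

Rocker to knob measures 164 mm, which matches the spec, and the heights are right. The grinder's yaw is about 3.5°. Setting out with the fingers closing on the way.

Call:
drive_tool(increments=[[[-1,-0.29,0.33,0,0],[-1,-0.58,0.66,0,0],[-1,-0.88,1.0,0,0]]])

```text
time_s: 0.48
tcp_pos: [0.265, -0.4975, 0.237]
eef_rot: [180.0, -0.0, -162.9]
contact_force: [1.1, 0.3, 0.8]
gripper_width: 0.063
gripper_force: 0.0
```

Call:
drive_tool(increments=[[[-1,-0.29,0.33,0,0],[-1,-0.58,0.66,0,0],[-1,-0.88,1.0,0,0]]])

```text
time_s: 0.85
tcp_pos: [0.3305, -0.3516, 0.2374]
eef_rot: [180.0, -0.0, -162.8]
contact_force: [1.5, 0.1, -0.0]
gripper_width: 0.0332
gripper_force: 0.0
```

Call:
drive_tool(increments=[[[-1,-0.29,0.33,0,0],[-1,-0.58,0.66,0,0],[-1,-0.88,1.0,0,0]]])

```text
time_s: 1.23
tcp_pos: [0.3959, -0.2057, 0.2376]
eef_rot: [180.0, 0.0, -162.8]
contact_force: [0.1, -0.3, -0.7]
gripper_width: 0.0033
gripper_force: 0.0
```

Call:
drive_tool(increments=[[[-1,-0.29,0.33,0,0],[-1,-0.58,0.66,0,0.02],[-1,-0.88,1.0,0,0.038],[-1,-0.88,1.0,0,0.038]]])

```text
time_s: 1.72
tcp_pos: [0.4622, -0.0588, 0.2373]
eef_rot: [180.0, -0.0, -176.4]
contact_force: [0.1, 0.3, -0.1]
gripper_width: 0.0002
gripper_force: 0.0
```

Call:
drive_tool(increments=[[[-1,-0.31,0.48,0,0],[-1,-0.63,0.95,0,0],[-1,-0.63,0.95,0,0]]])

```text
time_s: 2.1
tcp_pos: [0.5307, 0.0589, 0.2368]
eef_rot: [-180.0, -0.1, -176.4]
contact_force: [-1.0, 0.3, -0.3]
gripper_width: 0.0008
gripper_force: 0.0
```

Run:
```python
from h import *
s=r.get_state();m=camera_model("wrist");im=capture("wrist");cv2.imwrite("pics/w1.png",im[...,::-1])
import pickle;pickle.dump((s,m),open("w1.pkl","wb"))
print(s["tcp_pos"],s["eef_rot"],s["contact_force"],ray(m,(320,240)))
P=cv2.projectPoints(np.array([[.545,.1026,.1],[.551,.020,.099],[.556,-.061,.1]]),m["rvec"],np.array(m["tvec"],float),np.array(m["camera_matrix"]),None)[0];print(P.round(0).tolist())
```

```text
[0.53071965 0.05886616 0.23682188] [-1.79981334e+02 -5.13990597e-02 -1.76358720e+02] [-1.00408739  0.26736901 -0.33268304] (array([0.45151872, 0.05328201, 0.38360817]), array([ 0.2990474 ,  0.00335721, -0.95423235]))
[[[381.0, 249.0]], [[276.0, 250.0]], [[172.0, 250.0]]]
```

View pics/w1.png

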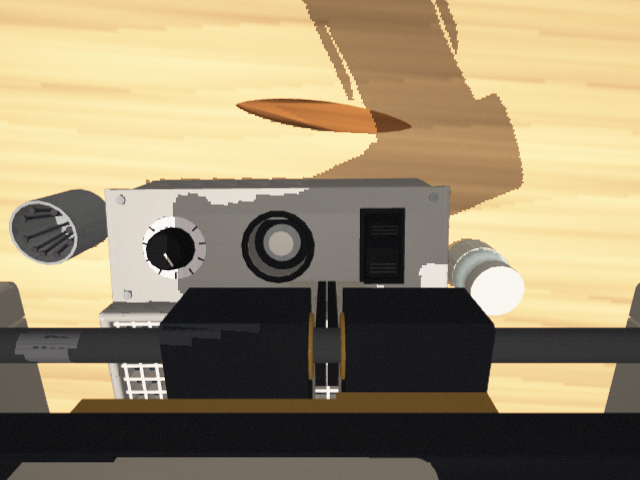

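The wrist view shows the rocker at (382,246), the well rim at (278,246) with the button at (281,243), and the knob at (170,247). These are within about 4 px of prediction. The shut fingertips are the thin strips at (326,283). I'll refine the points and check the finger thickness from the side.

Run:
```python
from h import *
import pickle
s,m=pickle.load(open("w1.pkl","rb"));im=cv2.imread("pics/w1.png")
print(np.array(m["camera_matrix"]).round(0).tolist())
for b in blobs(im,(235,200,320,287),60,300): print(*b,onz(m,b[0],.099).round(4))
for b in blobs(im,(350,200,412,287),70,300): print(*b,onz(m,b[0],.105).round(4))
for n,u in(("rk L R near",(360,208)),("",(405,208)),("rk far",(360,282)),("",(405,282)),("well",(278.5,246)),("knob",(171,247))): print(n,onz(m,u,.105 if 'rk' in n or n=='' else .099).round(4))
a=cv2.resize(im[190:300,230:450],None,fx=3,fy=3,interpolation=2)
sd=capture("side")[...,::-1]
ms=camera_model("side");p=cv2.projectPoints(np.array([[.5307,.0589,.226]]),ms["rvec"],np.array(ms["tvec"],float),np.array(ms["camera_matrix"]),None)[0].ravel();print(p)
x,y=p.astype(int);x0,y0=max(0,x-82),max(0,y-50)
b=cv2.resize(sd[y0:y0+80,x0:x0+165],(660,250*660//516),interpolation=2)[:260]
b=cv2.resize(sd[y0:y0+64,x0:x0+165],(660,256),interpolation=2)
cv2.imwrite("pics/c1.png",np.vstack([a,b]))
```

```text
[[383.0, 0.0, 326.0], [0.0, 383.0, 236.0], [0.0, 0.0, 1.0]]
[277.6 246.3] [70.6 72. ] 113 3988.0 [278.  246.5] [0.5479 0.0215 0.099 ]
[381.9 245.1] [50.  91.5] 1 3262.5 [382.  245.5] [0.54   0.1018 0.105 ]
rk L R near [0.5121 0.0825 0.105 ]
 [0.51   0.1159 0.105 ]
rk far [0.5715 0.0878 0.105 ]
 [0.5693 0.1232 0.105 ]
well [0.5477 0.0222 0.099 ]
knob [ 0.5537 -0.0617  0.099 ]
[359.85972619 181.51984406]
```

View pics/c1.png

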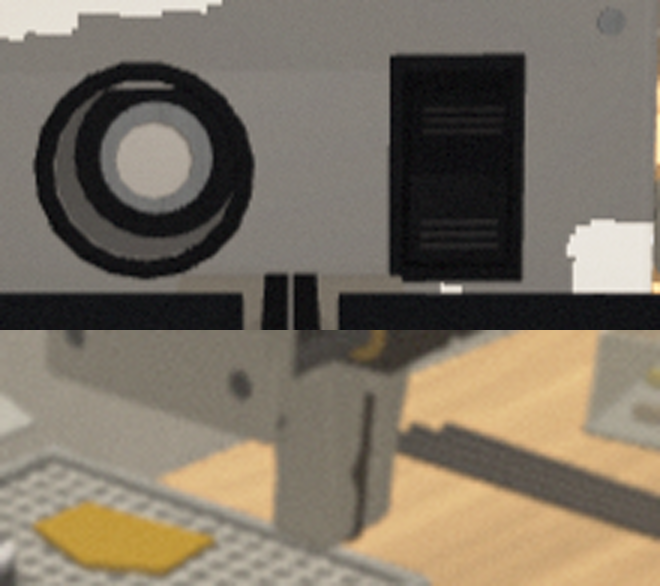

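The crop shows fingers that look about 33 mm by 19 mm when shut, so they fit the well with room to spare. The near half of the rocker is the upper half in the wrist image. Now going down above that near half.

Call:
drive_tool(increments=[[[-1,0.04,0.36,0.2,0],[-1,0.04,0.36,0.5,0],[-1,0.04,0.36,0.85,0],[-1,0.04,0.36,0.85,0]]])

```text
time_s: 2.7
tcp_pos: [0.5196, 0.0973, 0.1333]
eef_rot: [-179.9, -0.3, -176.6]
contact_force: [-0.3, -0.0, 0.9]
gripper_width: 0.0005
gripper_force: 0.0
```

Call:
drive_tool(increments=[[[-1,0,0,0.04,0],[-1,0,0,0.08,0],[-1,0,0,0.1,0]]])

```text
time_s: 3.08
tcp_pos: [0.5226, 0.0997, 0.1243]
eef_rot: [180.0, 0.1, -176.5]
contact_force: [0.5, -0.1, 0.8]
gripper_width: 0.0004
gripper_force: 0.0
```

Call:
drive_tool(increments=[[[-1,0,0,0.02,0],[-1,0,0,0.04,0],[-1,0,0,0.05,0],[-1,0,0,0.06,0]]])

```text
time_s: 3.58
tcp_pos: [0.522, 0.0997, 0.1163]
eef_rot: [-180.0, -0.0, -176.5]
contact_force: [-0.8, -0.2, 1.7]
gripper_width: 0.0002
gripper_force: 0.8
```

Call:
drive_tool(increments=[[[-1,0,0,0.01,0],[-1,0,0,0.02,0],[-1,0,0,0.02,0]]])

```text
time_s: 3.95
tcp_pos: [0.5223, 0.0997, 0.1138]
eef_rot: [180.0, 0.0, -176.5]
contact_force: [-0.9, 0.3, 0.1]
gripper_width: 0.0004
gripper_force: 0.0
```

Call:
drive_tool(increments=[[[-1,0,0,0.01,0],[-1,0,0,0.02,0],[-1,0,0,0.02,0]]])

```text
time_s: 4.32
tcp_pos: [0.5222, 0.0997, 0.1115]
eef_rot: [180.0, 0.0, -176.5]
contact_force: [-1.0, 0.1, 1.6]
gripper_width: 0.0005
gripper_force: 0.9
```

Call:
drive_tool(increments=[[[-1,0,0,0.01,0],[-1,0,0,0.02,0],[-1,0,0,0.02,0]]])

```text
time_s: 4.7
tcp_pos: [0.5224, 0.0997, 0.1105]
eef_rot: [-180.0, 0.1, -176.5]
contact_force: [-6.8, -0.2, 15.1]
gripper_width: 0.0001
gripper_force: 8.0
```

Run:
```python
from h import *
im=capture("wrist")[...,::-1];sd=capture("side")[...,::-1]
a=cv2.resize(sd[170:320,220:450],None,fx=2.8,fy=2.8,interpolation=2);print(r.get_state()["contact_force"])
b=cv2.resize(im,(220,165));a[:165,-220:]=b
cv2.imwrite("pics/c2.png",a)
```

```text
[-6.9064184   0.21019253 14.4395905 ]
```

View pics/c2.png

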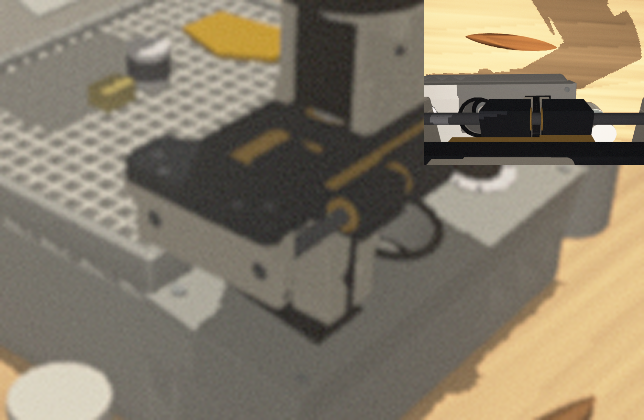

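Contact at about 15 N, consistent with the rocker reaching its stop. The picture shows the fingers on the near half. I'll lift off and check.

Call:
drive_tool(increments=[[[-1,0,0,-0.2,0],[-1,0,-0.3,-0.6,0],[-1,0,-0.65,-0.95,0],[-1,0,-0.68,-0.95,0]]])

```text
time_s: 5.3
tcp_pos: [0.529, 0.0168, 0.2267]
eef_rot: [179.9, 0.4, -176.6]
contact_force: [-0.6, 0.8, -1.2]
gripper_width: 0.0006
gripper_force: 0.0
```

Run:
```python
from h import *
import pickle
s=r.get_state();m=camera_model("wrist");im=capture("wrist")[...,::-1];sd=capture("side")[...,::-1]
pickle.dump((s,m),open("w2.pkl","wb"));cv2.imwrite("pics/w2.png",im)
print(s["tcp_pos"],s["contact_force"])
for b in blobs(im,(200,190,430,287),60,300): print(*b,onz(m,b[0],.099).round(4))
a=cv2.resize(im[180:300,200:440],None,fx=2.5,fy=2.5,interpolation=2)
b=cv2.resize(sd[240:310,280:400],(600,350),interpolation=2)
b=cv2.convertScaleAbs(b,alpha=1.8)
cv2.imwrite("pics/c3.png",np.vstack([a,b[:300]]))
```

```text
[0.52900294 0.01680973 0.22669363] [-0.60453297  0.81991459 -1.21698693]
[221.4 257.9] [41.8 47. ] 51 1510.5 [221.1 257.2] [ 0.5554 -0.0618  0.099 ]
[330.4 250.8] [65.2 69.6] 96 3267.0 [331.  249.5] [0.5449 0.0208 0.099 ]
[422.1 252.3] [15.2 98.4] 1 972.5 [421.5 250.5] [0.5421 0.0903 0.099 ]
```

View pics/c3.png

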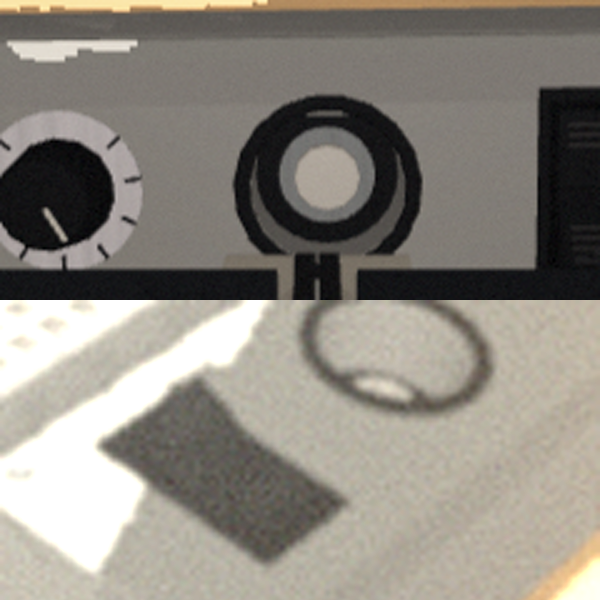

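Run:
```python
from h import *
import pickle
s,m=pickle.load(open("w2.pkl","rb"))
e=onz(m,(331,218),.094);print("near rim",e.round(4),"-> centre x",(e[0]+.0286).round(4))
# button top centre popped, z .0783
print("button",onz(m,(200+326/2.5,180+176/2.5),.0783).round(4))
ms=camera_model("side");c,y=np.cos(np.radians(3.6)),np.sin(np.radians(3.6));G=np.array([[c,-y,0],[y,c,0],[0,0,1]])@Ro.from_euler('y',-10,degrees=True).as_matrix()
o=np.array([.5495,.021,.096])
for n,h in(("off",(9,17)),("on",(17,9))):
    for k,x,z in(("near",-.024,h[0]),("far",.024,h[1])):
        P=o+G@[x,.082,z/1e3];print(n,k,cv2.projectPoints(P[None],ms["rvec"],np.array(ms["tvec"],float),np.array(ms["camera_matrix"]),None)[0].ravel().round(1))
print("seen near 341.3 286.3 far 310 261.8")
```

```text
near rim [0.5206 0.0198 0.094 ] -> centre x 0.5492
button [0.5518 0.0214 0.0783]
off near [339.9 280.4]
off far [313.4 257.3]
on near [341. 276.]
on far [312.5 261.7]
seen near 341.3 286.3 far 310 261.8
```

Side view: the rocker's dark outline drops about 24.5 rows from far end to near end. Predicted is 23 for off and 14 for on, and the crease shows the far half raised, so the switch is off. The well centre is (0.549, 0.021) and the button (0.552, 0.021). Moving above the well.

Call:
drive_tool(increments=[[[-1,-0.2,0.02,0,0],[-1,-0.2,0.02,0.4,0],[-1,-0.2,0.02,0.8,0],[-1,-0.2,0.02,0.85,0],[-1,-0.2,0.02,0.85,0]]])

```text
time_s: 6.02
tcp_pos: [0.5512, 0.0225, 0.1213]
eef_rot: [-180.0, -0.0, -176.4]
contact_force: [0.0, 0.6, 1.1]
gripper_width: 0.0002
gripper_force: 0.0
```

Call:
drive_tool(increments=[[[-1,0,0,0,0]]])

```text
time_s: 6.15
tcp_pos: [0.5522, 0.0226, 0.1229]
eef_rot: [180.0, 0.2, -176.5]
contact_force: [-0.3, 0.3, 0.0]
gripper_width: 0.0004
gripper_force: 0.0
```

Call:
drive_tool(increments=[[[-1,0.005,-0.012,0.05,0],[-1,0.005,-0.012,0.1,0],[-1,0.005,-0.012,0.14,0],[-1,0.005,-0.012,0.17,0],[-1,0.005,-0.012,0.17,0]]])

```text
time_s: 6.78
tcp_pos: [0.5503, 0.0205, 0.1003]
eef_rot: [-180.0, -0.0, -176.5]
contact_force: [-0.6, 0.0, -0.2]
gripper_width: 0.0004
gripper_force: 0.0
```

Call:
drive_tool(increments=[[[-1,0,0,0.02,0],[-1,0,0,0.04,0],[-1,0,0,0.06,0],[-1,0,0,0.08,0],[-1,0,0,0.08,0]]])

```text
time_s: 7.4
tcp_pos: [0.5503, 0.0206, 0.0909]
eef_rot: [-180.0, -0.0, -176.5]
contact_force: [1.3, -0.5, 0.5]
gripper_width: 0.0004
gripper_force: 0.0
```

Call:
drive_tool(increments=[[[-1,0,0,0.01,0],[-1,0,0,0.02,0],[-1,0,0,0.03,0],[-1,0,0,0.03,0]]])

```text
time_s: 7.9
tcp_pos: [0.5509, 0.0207, 0.0877]
eef_rot: [180.0, 0.0, -176.5]
contact_force: [0.8, -0.8, 2.5]
gripper_width: 0.0004
gripper_force: 0.8
```

Call:
drive_tool(increments=[[[-1,0,0,0.01,0],[-1,0,0,0.02,0],[-1,0,0,0.02,0]]])

```text
time_s: 8.28
tcp_pos: [0.5505, 0.0207, 0.0851]
eef_rot: [180.0, 0.0, -176.5]
contact_force: [1.3, -1.2, 1.3]
gripper_width: 0.0009
gripper_force: 0.9
```

Call:
drive_tool(increments=[[[-1,0,0,0.01,0],[-1,0,0,0.02,0],[-1,0,0,0.02,0]]])

```text
time_s: 8.65
tcp_pos: [0.5509, 0.0207, 0.0838]
eef_rot: [-180.0, 0.1, -176.5]
contact_force: [-1.7, 1.1, 12.9]
gripper_width: 0.0007
gripper_force: 6.2
```

Call:
drive_tool(increments=[[[-1,0,0,0.01,0],[-1,0,0,0.02,0],[-1,0,0,0.02,0]]])

```text
time_s: 9.02
tcp_pos: [0.551, 0.0207, 0.0833]
eef_rot: [-180.0, 0.1, -176.4]
contact_force: [-10.0, 1.5, 29.4]
gripper_width: 0.0005
gripper_force: 15.4
```

A firm stop at TCP z of 0.083, about where the button should be home, at 29 N. Lifting straight out to look.

Call:
drive_tool(increments=[[[-1,0,0,-0.1,0],[-1,0,0,-0.3,0],[-1,0,0,-0.6,0],[-1,0,0,-1.0,0],[-1,0,0,-1.0,0]]])

```text
time_s: 9.65
tcp_pos: [0.5519, 0.021, 0.2038]
eef_rot: [179.9, 0.3, -176.5]
contact_force: [-1.1, 0.1, -0.6]
gripper_width: 0.0002
gripper_force: 0.0
```

Call:
drive_tool(increments=[[[-1,0.2,0.0,-0.2,0],[-1,0.2,0,-0.2,0],[-1,0.2,0,-0.2,0]]])

```text
time_s: 10.02
tcp_pos: [0.5261, 0.0191, 0.2234]
eef_rot: [180.0, -0.1, -176.5]
contact_force: [0.2, 0.6, -0.7]
gripper_width: 0.0002
gripper_force: 0.0
```

Run:
```python
from h import *
s=r.get_state();m=camera_model("wrist");im=capture("wrist")[...,::-1];sd=capture("side")[...,::-1]
print(s["time_s"],s["tcp_pos"],s["contact_force"])
def btn(im,m,box):
    u0,v0,u1,v1=box;g=cv2.cvtColor(im[v0:v1,u0:u1],7)
    return g
n=np.array([-np.sin(np.radians(10))*.998,-.011,np.cos(np.radians(10))])
for d in(21,27):
    P=np.array([.549,.0207,.099])-n*d/1e3
    print(d,cv2.projectPoints(P[None],m["rvec"],np.array(m["tvec"],float),np.array(m["camera_matrix"]),None)[0].ravel().round(1))
print("rim",cv2.projectPoints(np.array([[.549,.0207,.099]]),m["rvec"],np.array(m["tvec"],float),np.array(m["camera_matrix"]),None)[0].ravel().round(1))
cv2.imwrite("pics/w3.png",im)
a=cv2.resize(im[170:300,200:440],None,fx=2.5,fy=2.5,interpolation=2)
b=cv2.convertScaleAbs(cv2.resize(sd[225:300,290:410],(600,375),interpolation=2)[:275],alpha=1.6)
cv2.imwrite("pics/c4.png",np.vstack([a,b]))
# bright button diameter / centre in the three wrist pictures
for f,c in(("w1",(281,243)),("w2",(330,250)),("w3",None)):
    i=cv2.imread(f"pics/{f}.png");
    if c is None: c=cv2.projectPoints(P[None],m["rvec"],np.array(m["tvec"],float),np.array(m["camera_matrix"]),None)[0].ravel().astype(int)
    g=i.max(2)[c[1]-22:c[1]+22,c[0]-22:c[0]+22]
    k=(g>150).astype(np.uint8);cs,_=cv2.findContours(k,cv2.RETR_EXTERNAL,cv2.CHAIN_APPROX_NONE);q=max(cs,key=cv2.contourArea);e=cv2.fitEllipse(q);print(f,np.add(e[0],(c[0]-22,c[1]-22)).round(1),np.round(e[1],1))
```

```text
10.025 [0.5261032  0.01914053 0.22341886] [ 0.1552108   0.64777278 -0.67061787]
21 [326.8 257.3]
27 [326.8 256.1]
rim [326.9 262.1]
w1 [280.6 243.1] [23.3 23.7]
w2 [330.4 250.5] [23.7 24.4]
w3 [327.5 255.3] [23.6 24. ]
```

View pics/c4.png

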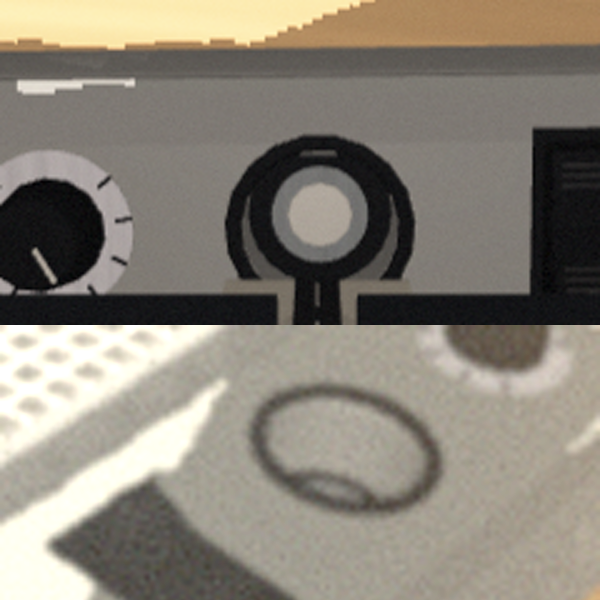

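The last look shows the pale button top gone from the side camera's view. In the wrist view it shrank as expected for about 6 mm of travel, (327,255) against (327,256) predicted for home. The rocker still has its far half up, and the knob pointer is unchanged. Handing in.

```bash
python3 -c "
from plant import job
print(job.close_job())"
```

```text
the job is handed in; nothing more can be done
None
```

I tipped the rocker to off first, then pushed the reset button to a firm stop at the depth expected for fully home; the last pictures show both holding with the gripper clear, and I handed the job in at about 10 s (no verdict was returned).

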